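# Line up the filtration manifold for one funnel

### The job

The vacuum manifold was rinsed and left to drain with its three blue valve levers half turned. Before the pump hose goes on, set it for the single station that carries the white funnel: with a fingertip, push that station's lever fully open, in line with its pipe towards the robot, and push the levers of the two stoppered stations fully shut, square across their pipes. Leave the funnel, the stoppers and the things around just as they stand, lift nothing, and take the hand clear at the end.

Things in the scene. Friction and masses are not known exactly. Their poses are not given: they have to be found in the camera images.
- manifold: fixed three-branch vacuum manifold on a grey plate. Origin on the worktop under the middle valve's upright stem; x along the branch pipes away from the robot, y left, z up. Header pipe at x -72 mm (robot side), stems at x 0, ports at x 120; branches at y 100 (left), 0 (middle), -100 (right). Pipes reach 66 mm high, stem nuts 79; the rest above is levers, stoppers, funnel (rim 141 mm high)
- lever_left (a joint): left valve's lever (rad), hard stops: 0 = shut, across its pipe, pointing along the manifold's +y (left); 1.571 = open, in line with its pipe, pointing along the manifold's -x (to header and robot). Opens counter-clockwise seen from above, about the upright stem; stays where it is left; takes 3 to 4 N of push at the grip
- grip_left (a point): centre of the blue grip of the left lever, 43 mm out from its stem and 88 mm above the worktop. The grip is 12 mm wide and 18 mm tall (79 to 97 mm above the worktop) and runs from 19 to 62 mm out from the stem; below it the space is free down to 60 mm above the worktop.
- port_left (a point): centre of the floor inside the left station's port (42 mm wide steel cup, 61 mm above the worktop, 16 mm deep), 120 mm beyond the left valve's stem.
- lever_middle (a joint): middle valve's lever (rad), hard stops: 0 = shut, across its pipe, pointing along the manifold's +y (left); 1.571 = open, in line with its pipe, pointing along the manifold's -x (to header and robot). Opens counter-clockwise seen from above, about the upright stem; stays where it is left; takes 3 to 4 N of push at the grip
- grip_middle (a point): centre of the blue grip of the middle lever, 43 mm out from its stem and 88 mm above the worktop. The grip is 12 mm wide and 18 mm tall (79 to 97 mm above the worktop) and runs from 19 to 62 mm out from the stem; below it the space is free down to 60 mm above the worktop.
- port_middle (a point): centre of the floor inside the middle station's port (42 mm wide steel cup, 61 mm above the worktop, 16 mm deep), 120 mm beyond the middle valve's stem.
- lever_right (a joint): right valve's lever (rad), hard stops: 0 = shut, across its pipe, pointing along the manifold's +y (left); 1.571 = open, in line with its pipe, pointing along the manifold's -x (to header and robot). Opens counter-clockwise seen from above, about the upright stem; stays where it is left; takes 3 to 4 N of push at the grip
- grip_right (a point): centre of the blue grip of the right lever, 43 mm out from its stem and 88 mm above the worktop. The grip is 12 mm wide and 18 mm tall (79 to 97 mm above the worktop) and runs from 19 to 62 mm out from the stem; below it the space is free down to 60 mm above the worktop.
- port_right (a point): centre of the floor inside the right station's port (42 mm wide steel cup, 61 mm above the worktop, 16 mm deep), 120 mm beyond the right valve's stem.
- funnel_centre (a point): centre of the loose white porcelain Buchner funnel (63 mm wide at the rim, 80 mm tall with its black rubber cone), half-way up, on its axis. It stands upright in one of the three ports: any of them.
- stopper_a_centre (a point): centre (half-way up, on the axis) of a loose black rubber stopper (41 mm wide, 34 mm tall) that stands in one of the two ports without the funnel.
- stopper_b_centre (a point): centre (half-way up, on the axis) of a loose black rubber stopper (41 mm wide, 34 mm tall) that stands in one of the two ports without the funnel.
- dish_centre (a point): centre of a loose clear petri dish (69 mm wide, 15 mm tall) on the worktop, left of the manifold.
- tweezers_centre (a point): centre of the loose steel forceps (122 x 13 x 9 mm) on the worktop, left of the manifold.
- small_beaker_centre (a point): centre, half-way up, of a loose small glass beaker (55 mm wide, 70 mm tall) on the worktop, right of the manifold.
Things that resemble listed ones, but are neither listed nor needed, are in the scene too. What is shaped like the part that bears stopper_b_centre but green is not meant.

How it is judged:
By the outcome, as a careful person would: the job done as asked, in the order asked, and still so for the second after the job is handed in, with the robot touching nothing.
It also fails if it takes over 54 s, if anything falls off the work surface, if the arm or the gripper's body presses on something with over 40 N, if the wrist force passes 120 N, or if a joint passes its speed limit or range.

### The arm

A 7-joint arm with a two-finger parallel gripper is mounted at the origin on a cart in front of the work surface, level with it; the furniture and walls round the work are solid. World frame = base frame: x ahead of the robot, y to its left, z up, the work surface at z = 0. Lengths are in m, angles in degrees, forces in N, time in s.
With the tool pointing down it reaches from about 0.425 to 0.975 m from the base axis. Payload 16.7 kg.
Tool frame: the origin (TCP) lies between the finger pads; the fingertips stand 22 mm ahead of it and the grasp point (between the pads) lies 3 mm ahead of it (robot.tip_reach is the distance from the TCP to the fingertips, in m); z points along the fingers, y is the line along which they close (so a half turn about z gives the same grasp; the last joint's range is limited). The gripper opens to 85 mm and grips with 20 to 120 N. Pads are 22 mm wide; open, the fingers measure 114 mm over their backs; the gripper's body (76 mm by 85 mm) begins 54 mm behind the grasp point. The pads swing forward as they close: fully open they stand 13 mm farther back than shut.
Start: joints at [-76.576, 24.414, 4.234, 92.017, -1.954, 63.644, -3.845], TCP at [0.253, 0.626, 0.253] pointing down, gripper open.
Joint ranges: [-163.25, 163.25], [-28.42, 122.38], [-70.27, 78.77], [12.13, 141.07], [-58.53, 238.53], [9.26, 117.41], [-156.51, 156.51]. Speed limits (degrees/s): [108.29, 108.29, 136.94, 136.94, 172.46, 172.46, 172.46].

### API

Orientations are given as [roll, pitch, yaw] about the fixed x, y, z axes, in that order (R = Rz(yaw) Ry(pitch) Rx(roll)).
In Python, from rig import status, eyes, sign_off, robot gives the robot as it stands.
- The arm moves only by the shell command python3 -m jog 'ROWS'. ROWS is text: rows parted by semicolons, each of 5 numbers parted by spaces: the shift along the tool's x, y, z in mm, then the turn about the tool's z in rad, then the closure in counts, from 0 (fully open) to 255 (shut). In form: tx ty tz spin jaw; .... A call has 1 to 8 rows; each row shifts and turns the commanded pose from where the row before left it, along the tool's axes as they then stand; what a row does not reach is not made up. A row lasts 1/10 s, in which the tool goes at most 50 mm and 8.59 degrees, less where a joint would pass 70% of its speed; a pose out of reach is approached as far as the arm can. A call with a gripper value outside its range is refused whole. The fingers move at their own pace and stop on an object; the grip force is fixed at half the most. Time passes only in rows, so rows that do not move let the fingers close. It gives the time, the measured TCP pose, the force, the opening and the grip force at its end, in the units of the state.
- status.state(): the state, without advancing time (a new reading comes with each control period).
- eyes.grab_frame(name): name is "scene" or "top" or "wrist"; returns a dict with "pixels" (384x512x3 uint8, red, green, blue), "K" (3x3 intrinsics, pixels), "rvec" (rotation vector, rad) and "tvec" (3), from world to camera coordinates, as OpenCV has them; the wrist camera has in their place "mount" (4x4, takes a point from camera to tool coordinates, whose origin is the TCP and whose axes are the flange's). Camera axes: x right, y down, z forward; pixel columns grow to the right and rows downward; lengths in m; the calibration is good to about 2 mm. A picture is of the moment at which its call begins: read the wrist's pose just before it. There is no depth.
- sign_off(): hands the job in; it is judged then, once.
The state is a dict: "time": time; "joints": joint angles; "joint_vel": joint speeds; "effort": joint torques, N m; "ee_pos": TCP position; "orientation": TCP orientation; "wrist_force": force on the tool from outside, world axes, zero at the start; "ft_torque": the same for the moment, N m; "grip_width": opening from 0.0 (shut) to 1.0 (fully open); "finger_force": force on a finger pad.
Only numpy, scipy, OpenCV 4.12 (cv2) and the standard library are available. Lean on these libraries where they do the work, as an engineer would, in place of code of your own. Each camera call takes 0.05 s, during which the arm holds its last target. There are 200 camera calls.

## Working session

There is one attempt and no reset: what is moved stays moved. The work goes in short steps, Python scripts to look and compute and a shell command to move; the robot and the scene stay as the last step left them, time stands still between calls to the robot, and variables do not carry over. Pictures are saved under pics/ and viewed, at most 10 in all, crops included, and the job is handed in when it is done.

```bash
ls; mkdir -p pics
python3 - <<'E'
from rig import status,eyes,robot
import cv2,numpy as np
print(status.state()); print(robot.tip_reach)
for n in("scene","top"):
    f=eyes.grab_frame(n); cv2.imwrite(f"pics/{n}0.png",f["pixels"][:,:,::-1])
    np.savez(f"{n}0.npz",**f); print(n,f["K"],f["rvec"],f["tvec"])
E
```

```text
pics
{'time': 0.0, 'joints': array([-76.57504565,  24.45068603,   4.23028546,  92.05155142,
        -1.95311517,  63.644663  ,  -3.84274053]), 'joint_vel': array([-0.11064705,  0.02005988, -0.04524553,  0.01168023,  0.01699688,
        0.00317019, -0.00544127]), 'effort': array([-8.77361908e-04, -9.49830222e+01,  3.76069441e+00, -4.63512969e+01,
        1.92977971e-02,  1.01964909e-02,  6.50815082e-05]), 'ee_pos': array([0.2526324 , 0.62553009, 0.2526033 ]), 'orientation': array([-1.79925444e+02,  5.74367967e-03,  1.58010592e+02]), 'wrist_force': array([-0.01923177,  0.0232485 , -0.9037303 ]), 'ft_torque': array([ 0.00544031, -0.01197666,  0.03328221]), 'finger_force': 0.0, 'grip_width': 0.9983518022024643}
0.022
scene [[381.41333758   0.         260.53486928]
 [  0.         381.41333758 192.20455489]
 [  0.           0.           1.        ]] [ 1.92092165 -0.85663372  0.50048466] [-0.315714    0.26925991  0.73828188]
top [[440.84872034   0.         252.41630453]
 [  0.         440.84872034 197.48792836]
 [  0.           0.           1.        ]] [ 2.13575306 -2.16251317  0.15949772] [0.03878113 0.53117891 1.20730324]
```

View pics/scene0.png

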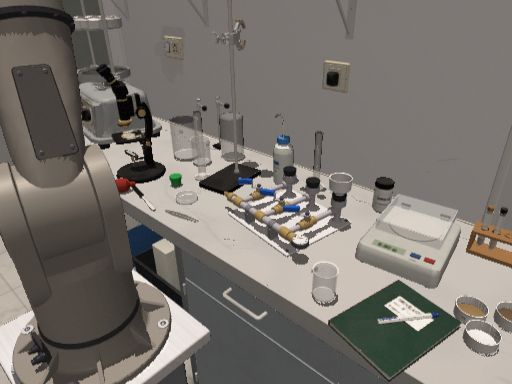

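View pics/top0.png

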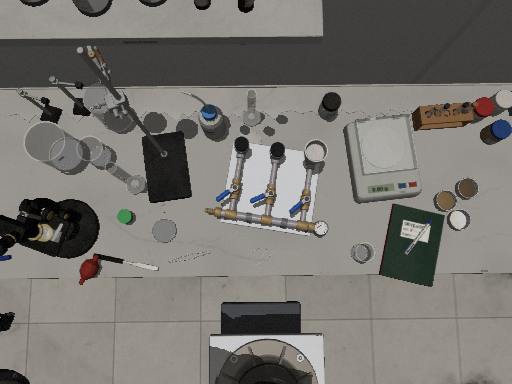

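The top view shows the funnel on the right branch, at about (316,150), and black stoppers on the left (242,145) and middle (277,150). The blue levers are half turned at (232,192), (265,198) and (302,207). The ends of the header are near (208,211) and (320,228).

```bash
cat > h.py <<'E'
import cv2,numpy as np
def cam(f): 
    R=cv2.Rodrigues(np.array(f["rvec"],float))[0]; return R,np.array(f["tvec"],float).ravel(),np.array(f["K"])
def ray(f,px,z):
    R,t,K=cam(f); d=R.T@np.linalg.inv(K)@[px[0],px[1],1]; c=-R.T@t
    return (c+d*(z-c[2])/d[2])
def proj(f,P):
    R,t,K=cam(f); p=K@(R@np.array(P)+t); return p[:2]/p[2]
def blue(im):
    h=cv2.cvtColor(im,cv2.COLOR_RGB2HSV); return cv2.inRange(h,(105,140,60),(125,255,255))
E
python3 - <<'E'
from h import *
t=dict(np.load("top0.npz")); s=dict(np.load("scene0.npz"))
im=t["pixels"]; c,_=0,0
m=blue(im); n,l,st,ce=cv2.connectedComponentsWithStats(m)
for i in range(1,n):
    if st[i,4]>15:
        ys,xs=np.where(l==i); pts=np.c_[xs,ys].astype(np.float32)
        vx,vy,x0,y0=cv2.fitLine(pts,cv2.DIST_L2,0,.01,.01).ravel()
        a=ray(t,(x0,y0),.095); b=ray(t,(x0+5*vx,y0+5*vy),.095)
        print(ce[i],st[i,4],a[:2].round(4),"dir",np.degrees(np.arctan2(*(b-a)[[1,0]])))
g=cv2.cvtColor(im,cv2.COLOR_RGB2GRAY); 
for (x,y) in ((242,145),(277,150)):
    r=(g[y-12:y+13,x-12:x+13]<55).astype(np.uint8); mo=cv2.moments(r,True); p=(x-12+mo['m10']/mo['m00'],y-12+mo['m01']/mo['m00'])
    print("stopper",p,mo['m00'],ray(t,p,.08)[:2])
print("funnel",ray(t,(316,150.5),.135))
cv2.imwrite("pics/topc.png",cv2.resize(im[125:245,195:335],None,fx=5,fy=5,interpolation=cv2.INTER_CUBIC)[:,:,::-1])
E
```

```text
[208.44776119 111.84328358] 134 [0.7647 0.1513] dir -66.9639875978758
[501.13653137 128.53874539] 271 [ 0.7075 -0.6571] dir -128.09271110238583
[222.10344828 195.0862069 ] 58 [0.5309 0.1141] dir -51.409613568586266
[257.10526316 197.77192982] 57 [0.5225 0.0199] dir -65.94249137141183
[295.8245614  206.84210526] 57 [ 0.4966 -0.0838] dir -51.89456991103673
[  3.93939394 257.45454545] 33 [0.3716 0.6897] dir -76.9708472714032
stopper (241.34920634920636, 144.91534391534393) 189.0 [0.67341399 0.06125098]
stopper (277.0053475935829, 150.22459893048128) 187.0 [ 0.65712515 -0.03745065]
funnel [ 0.64114777 -0.13705692  0.135     ]
```

View pics/topc.png

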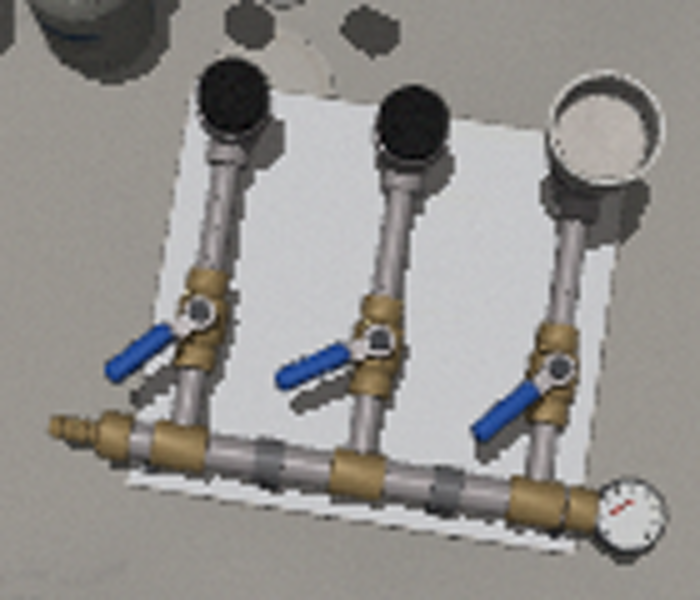

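The crop confirms it: funnel on the right, stoppers on the left and middle. The stem nuts are at about (235,187), (270.8,193.2) and (306.8,198.8) in the top image.

```bash
cat >> h.py <<'E'
YAW=None
def frame(yaw,o):
    c,s=np.cos(yaw),np.sin(yaw); R=np.array([[c,-s],[s,c]])
    return (lambda m:R@np.array(m)/1000+o),(lambda w:R.T@(np.array(w)[:2]-o)*1000)
E
python3 - <<'E'
from h import *
t=dict(np.load("top0.npz"))
w=[ray(t,p,z)[:2] for p,z in (((241.35,144.9),.085),((277,150.2),.085),((235,187),.084),((270.8,193.2),.084),((306.8,198.8),.084),((316,150.5),.138))]
m=np.array([[120,100],[120,0],[0,100],[0,0],[0,-100],[120,-100]],float)/1000
W=np.array(w); A=m-m.mean(0);B=W-W.mean(0)
U,S,V=np.linalg.svd(A.T@B); R=V.T@U.T; o=W.mean(0)-R@m.mean(0); yaw=np.arctan2(R[1,0],R[0,0])
print("yaw",np.degrees(yaw),"o",o,"\nres mm",((W-(m@R.T+o))*1000).round(1).tolist())
f,g=frame(yaw,o)
for n,a in (("L",(.5309,.1141)),("M",(.5225,.0199)),("R",(.4966,-.0838))): 
    q=g(a)-[0,{"L":100,"M":0,"R":-100}[n]]; print(n,q,np.degrees(np.arctan2(-q[0],q[1])))
print("tcp in man",g((.2526,.6255)), "microscope",ray(t,(68,228),0),"rod",ray(t,(163,154),.0),"bottle",ray(t,(210,118),.1))
for p in ((.253,.626,.253),(.253,.626,.4)): print(proj(t,p))
for q in ((-17,-50),(-45,-80),(-45,25),(-48,113)): print(q,f(q))
E
```

```text
yaw -9.524884265958553 o [ 0.53727324 -0.01777322] 
res mm [[-0.1, 0.2], [0.3, 0.5], [0.7, -1.3], [-1.1, -0.0], [-1.1, 1.0], [1.3, -0.3]]
L [-28.10722351  29.0005754 ] 44.10378057826302
M [-20.80358551  34.70923502] 30.937100024236315
R [-29.18666797  28.15303422] 46.03273013015988
tcp in man [-387.19493032  587.29837031] microscope [0.45483905 0.56394731 0.        ] rod [0.67003317 0.29423966 0.        ] bottle [0.74525083 0.14649908 0.1       ]
[-10.17164841 309.83103826]
[-55.13909841 318.21920001]
(-17, -50) [ 0.51223381 -0.06427082]
(-45, -80) [ 0.47965554 -0.08922391]
(-45, 25) [0.49703052 0.01432854]
(-48, 113) [0.50863376 0.10161179]
```

```bash
python3 -m jog '0 0 0 -0.109 255; 0 0 0 -0.109 255; -10 -40 0 0 255; -10 -40 0 0 255; -10 -40 0 0 255; -10 -40 0 0 255; -11 -39 0 0 255'; python3 -m jog '-26.5 -30 0 0 255; -26.5 -30 0 0 255; -26.5 -30 0 0 255; -26.5 -30 0 0 255; -26.5 -30 0 0 255; -26.5 -30 0 0 255; -26.5 -30 0 0 255; -26.5 -29 0 0 255'
```

```text
time: 0.8
ee_pos: [0.27, 0.4192, 0.253]
orientation: [-180.0, -0.0, 170.5]
wrist_force: [0.1, 0.3, 0.2]
grip_width: -0.004
finger_force: 0.0
time: 1.6
ee_pos: [0.4403, 0.1488, 0.2534]
orientation: [180.0, -0.0, 170.5]
wrist_force: [0.1, 0.7, 0.1]
grip_width: -0.003
finger_force: 0.0
```

```bash
python3 -m jog '-18 -33 0 0 255; -18 -33 0 0 255; -18 -34 0 0 255; -18 -34 0 0 255; -17 -33 0 0 255; -17 -34 0 0 255; 0 0 0 0 255'
python3 - <<'E'
from rig import status,eyes
from h import *
s=status.state(); f=eyes.grab_frame("wrist"); cv2.imwrite("pics/w1.png",f["pixels"][:,:,::-1])
g=frame(np.radians(-9.525),np.array([.53727,-.01777]))[1]
print(s["ee_pos"],s["orientation"],g(s["ee_pos"]),f["K"],f["mount"])
E
```

```text
time: 2.3
ee_pos: [0.5116, -0.07, 0.2533]
orientation: [-179.9, 0.0, 170.2]
wrist_force: [0.3, 1.1, 1.1]
grip_width: -0.003
finger_force: 0.0
[ 0.51162015 -0.07003598  0.2533438 ] [-1.79905759e+02  3.33875675e-02  1.70176731e+02] [-16.64735873 -55.78989876] [[287.04401215   0.         260.31050982]
 [  0.         287.04401215 191.25205073]
 [  0.           0.           1.        ]] [[ 1.04492802e-04 -9.44301685e-01 -3.29081018e-01  8.45437979e-02]
 [ 9.99999936e-01 -1.42135174e-05  3.58314935e-04  6.78020640e-05]
 [-3.43034796e-04 -3.29081035e-01  9.44301623e-01 -1.20735979e-01]
 [ 0.00000000e+00  0.00000000e+00  0.00000000e+00  1.00000000e+00]]
```

View pics/w1.png

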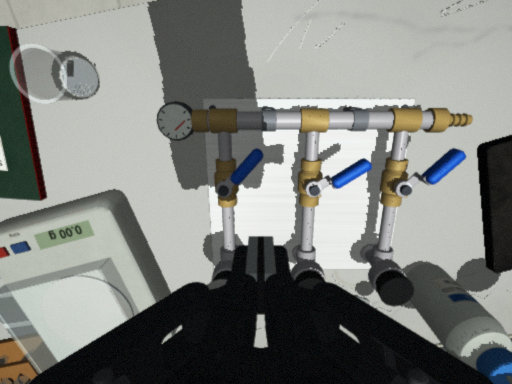

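The wrist view, in which right is the manifold's +y and up is towards the robot, shows the stem nuts at (224,190), (315,190) and (404,189). The closed fingertips are at about (262,240).

Run:
```python
from h import *
from rig import status,eyes
from scipy.spatial.transform import Rotation as Ro
s=status.state(); f=eyes.grab_frame("wrist"); g=frame(np.radians(-9.525),np.array([.53727,-.01777]))[1]
T=np.eye(4);T[:3,:3]=Ro.from_euler("xyz",s["orientation"],degrees=True).as_matrix();T[:3,3]=s["ee_pos"];T=T@f["mount"]
def wr(p,z):
    d=T[:3,:3]@np.linalg.inv(f["K"])@[*p,1]; c=T[:3,3]; return c+d*(z-c[2])/d[2]
for p in ((224,190),(315,190),(404,189)): print("stem",g(wr(p,.086)))
n,l,st,ce=cv2.connectedComponentsWithStats(blue(f["pixels"]))
for i in range(1,n):
    if st[i,4]>100 and ce[i][1]<200: print("grip",g(wr(ce[i],.09)))
```

```text
stem [ -3.2823691  -91.96913166]
stem [-2.9750236   4.50256654]
stem [-3.79430398 98.63523682]
grip [-29.19127499 -69.94125474]
grip [-28.39541019 131.85491145]
grip [-21.4349143   37.14338479]
```

```bash
python3 -m jog '-5 6 0 0 255; 0 0 40 0 255; 0 0 40 0 255; 0 0 40 0 255; 0 0 29 0 255; 0 0 0 0 255; 0 0 0 0 255'
```

```text
time: 3.1
ee_pos: [0.5174, -0.0594, 0.1048]
orientation: [-180.0, -0.0, 170.6]
wrist_force: [0.2, -0.6, 0.3]
grip_width: -0.004
finger_force: 0.0
```

```bash
python3 -m jog '5 -7 0 0 255; 5 -6.5 0 0 255; 5 -3.5 0 0 255; 4.5 -3.5 0 0 255; 4 -4.5 0 0 255; 4 -5 0 0 255; 0 0 0 0 255'; python3 -m jog '3 -5 0 0 255; 2 -3 0 0 255; 0 0 0 0 255; 0 0 0 0 255'
```

```text
time: 3.8
ee_pos: [0.4852, -0.0858, 0.1058]
orientation: [179.9, 0.1, 170.5]
wrist_force: [-0.1, 0.8, 0.1]
grip_width: 0.004
finger_force: 0.2
time: 4.2
ee_pos: [0.4827, -0.0889, 0.1058]
orientation: [179.8, 0.4, 170.7]
wrist_force: [19.8, 25.2, -5.7]
grip_width: -0.0
finger_force: 13.7
```

```bash
python3 -m jog '-2 8 0 0 255; -2 10 0 0 255; 0 0 -45 0 255; 0 0 -45 0 255; 0 0 -45 0 255; -10 15 0 0 255; 0 0 0 0 255'
cat >> h.py <<'E'
def look(name):
    from rig import status,eyes
    from scipy.spatial.transform import Rotation as Ro
    s=status.state(); f=eyes.grab_frame("wrist"); g=frame(np.radians(-9.525),np.array([.53727,-.01777]))[1]
    T=np.eye(4);T[:3,:3]=Ro.from_euler("xyz",s["orientation"],degrees=True).as_matrix();T[:3,3]=s["ee_pos"];T=T@f["mount"]
    print("tcp",g(s["ee_pos"]),s["ee_pos"][2],s["wrist_force"])
    def wr(p,z=.095):
        d=T[:3,:3]@np.linalg.inv(f["K"])@[*p,1]; c=T[:3,3]; return c+d*(z-c[2])/d[2]
    n,l,st,ce=cv2.connectedComponentsWithStats(blue(f["pixels"]))
    for i in range(1,n):
        if st[i,4]>100:
            ys,xs=np.where(l==i); vx,vy,x,y=cv2.fitLine(np.c_[xs,ys].astype(np.float32),cv2.DIST_L2,0,.01,.01).ravel()
            d=g(wr((x+9*vx,y+9*vy)))-g(wr((x,y))); d*=np.sign(d[1]-d[0]); print("grip",g(wr(ce[i])).round(1),ce[i].round(),"theta",np.degrees(np.arctan2(-d[0],d[1])).round(1))
    cv2.imwrite(f"pics/{name}.png",f["pixels"][:,:,::-1])
E
python3 -c "from h import *; look('w2')"
```

```text
time: 4.9
ee_pos: [0.4995, -0.0604, 0.2406]
orientation: [179.9, 0.2, 170.6]
wrist_force: [0.0, -0.5, -0.5]
grip_width: -0.001
finger_force: 0.0
tcp [-30.23710852 -48.33576637] 0.2405965303982034 [ 0.04641895 -0.48128103 -0.53076215]
grip [-41.3 -96.5] [210. 172.] theta 89.6
grip [-29.6 128.6] [441. 184.] theta 46.7
grip [-23.2  35.5] [345. 190.] theta 32.7
grip [  57.8 -320.1] [  6. 261.] theta 15.2
```

View pics/w2.png

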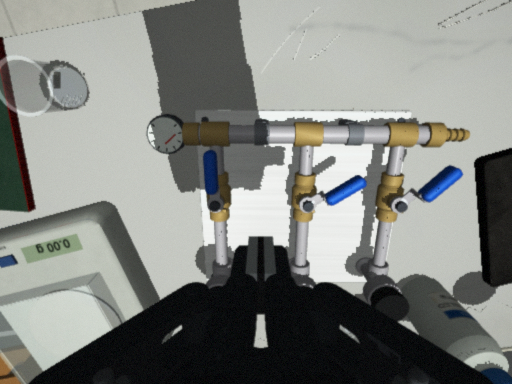

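The right lever's grip at (210,172) now lies in line with its pipe (theta about 90), and the other two are unchanged. Next is the middle lever.

```bash
python3 -m jog '9 34 0 0 255; 9 34 0 0 255; 0 0 0 0 255; 0 0 45 0 255; 0 0 45 0 255; 0 0 45 0 255; 0 0 0 0 255; 0 0 0 0 255'
```

```text
time: 5.75
ee_pos: [0.4909, 0.0069, 0.1044]
orientation: [-179.9, -0.1, 170.4]
wrist_force: [0.3, -0.3, -0.1]
grip_width: -0.001
finger_force: 0.0
```

```bash
python3 -m jog '-4 4 0 0 255; -4 4 0 0 255; -4 5 0 0 255; -4 5 0 0 255; -4 4 0 0 255; -4 3 0 0 255; -4 1 0 0 255; 0 0 0 0 255'; python3 -m jog '-3 0 0 0 255; -2 0 0 0 255; 0 0 0 0 255; 0 0 0 0 255'
```

```text
time: 6.55
ee_pos: [0.5242, 0.0295, 0.1046]
orientation: [180.0, 0.0, 170.5]
wrist_force: [0.3, 0.9, 0.5]
grip_width: 0.001
finger_force: 0.3
time: 6.95
ee_pos: [0.5287, 0.028, 0.1044]
orientation: [-180.0, 0.0, 170.5]
wrist_force: [-1.1, 0.3, 0.1]
grip_width: -0.003
finger_force: 0.3
```

```bash
python3 -m jog '-2 0 0 0 255; -2 0 0 0 255; 0 0 0 0 255; 0 0 0 0 255'
```

```text
time: 7.35
ee_pos: [0.5296, 0.0278, 0.1038]
orientation: [-180.0, -0.3, 170.5]
wrist_force: [-18.7, 5.4, 11.1]
grip_width: 0.004
finger_force: 9.6
```

```bash
python3 -m jog '-1 0 0 0 255; 0 0 0 0 255; 10 0 0 0 255; 10 0 0 0 255; 0 0 -45 0 255; 0 0 -45 0 255; 0 0 -45 0 255; 0 0 0 0 255'; python3 -c "from h import *; look('w3')"
```

```text
time: 8.15
ee_pos: [0.516, 0.0306, 0.2447]
orientation: [179.8, 0.4, 170.5]
wrist_force: [-0.6, -0.3, -0.4]
grip_width: 0.005
finger_force: 0.0
tcp [-29.00708301  44.14520454] 0.24469900210569562 [-0.55846235 -0.25808215 -0.39645911]
grip [-41.3 -94.2] [117. 169.] theta 89.0
grip [-30.1 129.1] [346. 180.] theta 47.0
grip [-0.6 43.4] [259. 207.] theta -0.6
```

```bash
python3 -m jog '11 30 0 0 255; 11 31 0 0 255; 0 0 0 0 255; 0 0 46 0 255; 0 0 46 0 255; 0 0 46 0 255; 0 0 0 0 255; 0 0 0 0 255'
```

```text
time: 9.0
ee_pos: [0.5017, 0.0936, 0.1014]
orientation: [-179.9, -0.1, 170.4]
wrist_force: [0.3, -1.2, 1.2]
grip_width: 0.001
finger_force: 0.0
```

```bash
python3 -m jog '-6 7 -3 0 255; -3 6 0 0 255; -3 6 0 0 255; -4 6 0 0 255; -5 5 0 0 255; -5 5 0 0 255; -5 3 0 0 255; -4 1 0 0 255'; python3 -m jog '-3 0 0 0 255; -2 0 0 0 255; -2 0 0 0 255; 0 0 0 0 255; 0 0 0 0 255'
```

```text
time: 9.8
ee_pos: [0.5429, 0.1279, 0.1047]
orientation: [180.0, -0.0, 170.5]
wrist_force: [-4.1, -0.8, -0.4]
grip_width: 0.0
finger_force: 2.1
time: 10.3
ee_pos: [0.5467, 0.1276, 0.1042]
orientation: [180.0, -0.4, 170.6]
wrist_force: [-24.6, 6.4, 15.1]
grip_width: -0.002
finger_force: 12.6
```

Stop reached. I'll back off, lift and check.

```bash
python3 -m jog '10 0 0 0 255; 12 0 0 0 255; 0 0 -45 0 255; 0 0 -45 0 255; 0 0 -45 0 255; 0 -45 -15 0 255; 0 -45 0 0 255; 0 0 0 0 255';  python3 - <<'E'
from h import *; look('w4')
from rig import eyes
f=eyes.grab_frame("scene"); cv2.imwrite("pics/s4.png",cv2.resize(f["pixels"][130:290,150:370],None,fx=3.6,fy=3.6)[:,:,::-1])
E
```

```text
time: 11.1
ee_pos: [0.5125, 0.0354, 0.2555]
orientation: [179.9, 0.1, 170.1]
wrist_force: [0.1, 0.3, 0.0]
grip_width: 0.002
finger_force: 0.0
tcp [-33.25306703  48.38051186] 0.25553110679984126 [0.14251155 0.32299921 0.03936893]
grip [-41.2 -94.1] [119. 172.] theta 89.0
grip [-0.6 43.5] [256. 208.] theta -0.5
grip [ -0.5 142.4] [349. 208.] theta -1.0
```

View pics/w4.png

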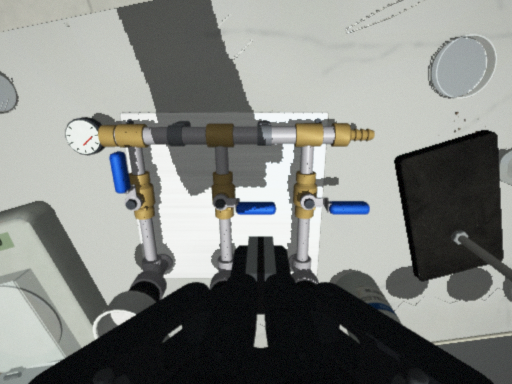

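View pics/s4.png

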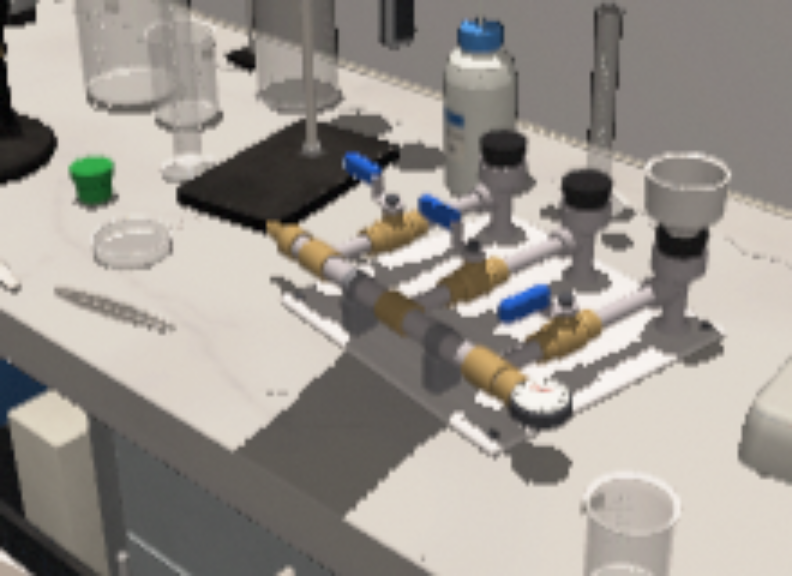

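Both pictures show the right lever in line with its pipe (119,172) and the middle (256,208) and left (349,208) levers square across theirs. The funnel, stoppers, dish, forceps and beaker are where they were, and the hand is clear above the manifold.

```bash
python3 -c "from rig import sign_off; print(sign_off())"
```

```text
the job is handed in; nothing more can be done
None
```

The right station's lever (the one with the funnel) is fully open and the middle and left levers are fully shut, each pushed to its stop; nothing else was disturbed, the hand is clear, and the job is handed in at about 11 s.

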